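Find the empty covered cell by touch and slide the slip block in

ROBOT

A 7-joint arm with a two-finger parallel gripper is mounted at the origin on a cart in front of the work surface, level with it; the furniture and walls round the work are solid. World frame = base frame: x ahead of the robot, y to its left, z up, the work surface at z = 0. Lengths are in m, angles in rad, forces in N, time in s.
With the tool pointing down it reaches from about 0.4 to 0.85 m from the base axis. Payload 4.5 kg.
Tool frame: the origin (TCP) lies at the very end of the fingers, on their centre line; the grasp point (between the pads) lies 19 mm behind it (r.grip_depth is the z of the grasp point in the tool frame, in m); z points along the fingers, y is the line along which they close (so a half turn about z gives the same grasp; the last joint's range is limited). The gripper opens to 88 mm and grips with 3 to 60 N. Pads are 18 mm wide; open, the fingers measure 123 mm over their backs; the gripper's body (75 mm by 187 mm) begins 45 mm behind the grasp point.
Start: joints at [1.307, 0.689, -0.195, 1.565, 0.157, 0.902, -0.215], TCP at [0.183, -0.598, 0.239] pointing down, gripper open.
Joint ranges: [-3.01, 3.01], [-0.46, 2.08], [-1.47, 1.51], [0.13, 2.56], [-1, 4.14], [0.04, 2.09], [-2.66, 2.66]. Speed limits (rad/s): [2.57, 2.57, 3.14, 3.14, 3.14, 3.14, 3.14].

INTERFACE

Orientations are given as a unit quaternion [x, y, z, w].
In Python, from plant import r, cam, telemetry gives the robot as it stands (r), with the cameras (cam) and the readings (telemetry).
- The arm moves only by the tool steer_hand, called after ">>>" as a command line: name --argument value ..., lists and objects as JSON in quotes. Schema: {"type":"object","properties":{"motion":{"type":"array","items":{"type":"object","properties":{"jaw":{"type":"number"},"tx":{"type":"number"},"ty":{"type":"number"},"tz":{"type":"number"},"wx":{"type":"number"},"wy":{"type":"number"},"wz":{"type":"number"}},"additionalProperties":false,"required":["jaw"]},"minItems":1,"maxItems":10},"clamp_n":{"type":"number"},"only":{"type":"string"},"quiet":{"type":"boolean"},"lines":{"type":"string"}},"required":["motion"],"additionalProperties":false}. motion is a list of rows, 1 to 10 of them, each an object with the fields jaw (the opening from 0.0 (shut) to 1.0 (fully open)), tx, ty, tz (the shift in m), wx, wy, wz (a rotation vector in rad); a field left out counts as zero (the opening has to be given); each row is the pose to reach, as a shift and turn from the pose commanded when the call began, along the tool's axes at that moment; what a row does not reach only later rows make up. A row lasts 1/10 s, in which the tool goes at most 0.05 m and 0.15 rad, less where a joint would pass 70% of its speed; a pose out of reach is approached as far as the arm can. The fingers move at their own pace and stop on an object; clamp_n is the grip in N (left out, the last holds). Time passes only in rows, so rows that do not move let the fingers close. The tool returns the time, the measured TCP pose, the force, the opening and the grip force at its end. only (a regular expression) keeps the lines of the reply that match it, lines (a string "A,B") keeps lines A to B, and quiet returns only ok. Input that does not fit is refused with a message, and nothing moves.
- telemetry.get_state(): the state, without advancing time (a new reading comes with each control period).
- cam.snapshot(name): name is "side" or "top"; returns the picture (420x560x3 uint8, red, green, blue); there is no depth.
- cam.camera_params(name): a dict with "fx", "fy", "cx", "cy" (pixels), "rvec" (rotation vector, rad) and "tvec" (3), from world to camera coordinates, as OpenCV has them. Camera axes: x right, y down, z forward; pixel columns grow to the right and rows downward; lengths in m; the calibration is good to about 2 mm. A picture is of the moment at which its call begins. camera_params takes no time and is no camera call.
- r.finish_job(): hands the job in; it is judged then, once.
The state is a dict: "clock": time; "q": joint angles; "qd": joint speeds; "joint_torque": joint torques, N m; "tool_pos": TCP position; "eef_rot": TCP orientation; "contact_force": force on the tool from outside, world axes, zero at the start; "moment": the same for the moment, N m; "opening": opening from 0.0 (shut) to 1.0 (fully open); "finger_force": force on a finger pad.
Only numpy, scipy, OpenCV 4.12 (cv2) and the standard library are available. Lean on these libraries where they do the work, as an engineer would, in place of code of your own. Each camera call takes 0.05 s, during which the arm holds its last target. There are 200 camera calls.

TASK

Slide the purple-topped block of order slips off the crate's ledge into the one empty cell, so that it lies flat, right way up and fully below the rim. All five cells look alike under their stiff covers, so feel for the empty one by gently pressing the covers down. Push the block, never lift it, be gentle with crate and block, and leave the glue stick and the dropper bottle where they stand.

Things in the scene. Friction and masses are not known exactly. Their poses are not given: they have to be found in the camera images.
- crate: Green order crate, fixed, 213 x 378 x 45 mm high. Origin: on the desk, under the line where the ledge meets the cells, mid width; +x away from the robot, z up. Flat unfenced loading ledge at x = -105 to 0 mm, height 45 mm; then a row of five cells, x = 0 to 100 mm, each opening 100 mm (x) by 66 mm (y), walls between 8 mm, pitch 74 mm; then a rim to x = 108 mm, level with the ledge.
- crate_deck (a point): Point on the deck (ledge, walls and rim are level) 45 mm above crate's origin, same axes. Each cell is closed by a grey cover plate with a ring mark, at first flush with the deck. A cover slides straight down without tilting, needs about 3.5 N to move, stays where it is left and becomes the pocket's floor.
- cell_1 (a point): Centre of cell 1's opening at deck height, crate y = -148 mm; axes as the crate's; fixed to the crate, does not follow the cover. In the four filled cells a cover goes down about 4 mm, then meets a foam-wrapped part (0.6 N more per mm, solid after 8 mm more).
- cell_2 (a point): The same for cell 2, crate y = -74 mm. In the one empty cell the cover goes down about 17 mm at 3.5 N, then meets a soft liner (0.6 N more per mm, solid at 25 mm). Which cell is empty changes and cannot be seen.
- cell_3 (a point): The same for cell 3, crate y = 0.
- cell_4 (a point): The same for cell 4, crate y = +74 mm.
- cell_5 (a point): The same for cell 5, crate y = +148 mm.
- slip_block: Block of order slips, one solid pad with a striped purple top and cream sides, about 90 g, 80 mm (its x) by 52 mm (its y) by 15 mm high. It lies flat on the ledge, long side roughly along the crate's x, about 10 mm short of the cells. Origin: centre of its underside.
- glue_stick: Blue glue stick standing on the desk left of the crate, 26 mm diameter, 85 mm high. Origin: centre of its underside.
- dropper: Brown dropper bottle with black rubber teat standing on the desk right of the crate, 34 mm diameter, 102 mm high. Origin: centre of its underside.

How it is judged:
By the outcome, as a careful person would: the job done as asked, in the order asked, and still so for the second after the job is handed in, with the robot touching nothing.
It also fails if it takes over 72 s, if anything falls off the work surface, if the arm or the gripper's body presses on something with over 40 N, if the wrist force passes 120 N, or if a joint passes its speed limit or range.

## Working session

There is one attempt and no reset: what is moved stays moved. The work goes in short steps, Python scripts to look and compute and a tool call to move; the robot and the scene stay as the last step left them, time stands still between calls to the robot, and variables do not carry over. Pictures are saved under pics/ and viewed, at most 10 in all, crops included, and the job is handed in when it is done.

```bash
ls; mkdir -p pics; python3 - <<'E'
from plant import r, cam, telemetry
import cv2
for n in("top","side"):
    cv2.imwrite(f"pics/{n}0.png",cam.snapshot(n)[:,:,::-1]); print(cam.camera_params(n))
print(telemetry.get_state())
E
```

```text
pics
plant.py
{'fx': 414.04606242532276, 'fy': 414.04606242532276, 'cx': 274.95427385833585, 'cy': 215.02050895492079, 'rvec': array([ 2.11852688, -2.17119644,  0.18174646]), 'tvec': array([-0.01447836,  0.51837646,  1.11536242])}
{'fx': 410.06841596684177, 'fy': 410.06841596684177, 'cx': 276.3946347397671, 'cy': 208.5295038285479, 'rvec': array([ 0.57162103, -2.6284859 ,  1.19338557]), 'tvec': array([0.4295181 , 0.20616137, 0.84368409])}
{'clock': 0.1, 'q': array([ 1.30681013,  0.68989945, -0.1945468 ,  1.56620956,  0.15728506,
        0.90250189, -0.21512117]), 'qd': array([-9.66665812e-04, -2.76842867e-03, -5.68166685e-04, -4.10371853e-03,
        3.84474953e-04, -2.18197710e-04,  5.97239891e-05]), 'joint_torque': array([-3.37932426e-03, -5.28508079e+01, -1.27140429e+00, -1.53840744e+01,
       -5.25228737e-02,  1.93451291e-03,  5.26391364e-05]), 'tool_pos': array([ 0.18319139, -0.59696925,  0.23799944]), 'eef_rot': array([ 9.88930903e-01,  1.48374547e-01, -1.64864592e-04, -7.97020445e-04]), 'contact_force': array([-0.05803426, -0.0773962 ,  0.38526497]), 'moment': array([-0.02383991,  0.00134621,  0.00233698]), 'finger_force': 0.0, 'opening': 0.9992391047110033}
```

View pics/top0.png

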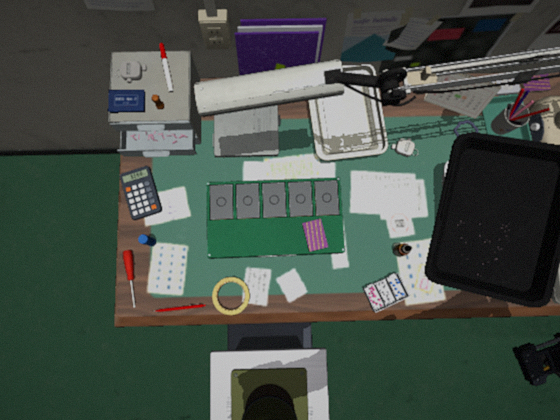

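View pics/side0.png

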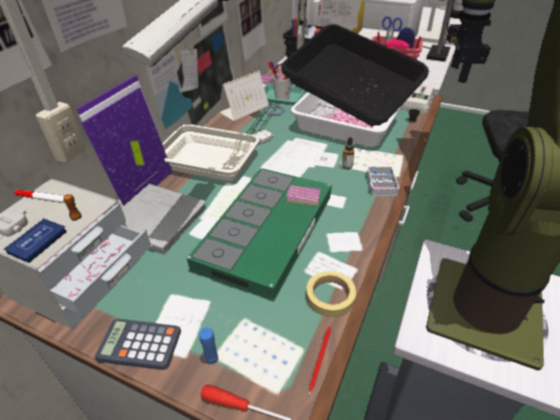

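The top view shows the crate at about (207..343, 181..255), with the covers in a row at row ≈200: cell 5 at column 221 on the left, cell 1 at 327 on the right. The block is at (315,235), the glue stick at (147,240) and the dropper at (402,249).

The side view shows the same layout: block at (304,194), glue stick at (208,345), dropper at (348,153).

```bash
cat > h.py <<'E'
from plant import r, cam, telemetry
import cv2, numpy as np
from scipy.spatial.transform import Rotation as R
def cast(n,px,z):
    c=cam.camera_params(n); M=cv2.Rodrigues(c["rvec"])[0]; o=-M.T@c["tvec"]
    px=np.atleast_2d(px).astype(float)
    d=np.c_[(px[:,0]-c["cx"])/c["fx"],(px[:,1]-c["cy"])/c["fy"],np.ones(len(px))]@M
    return o+d*((z-o[2])/d[:,2])[:,None]
def blobs(mask,lo,hi):
    cs,_=cv2.findContours(mask.astype(np.uint8),cv2.RETR_EXTERNAL,cv2.CHAIN_APPROX_NONE)
    return [c for c in cs if lo<cv2.contourArea(c)<hi]
def masks(n,im):
    hsv=cv2.cvtColor(im,cv2.COLOR_RGB2HSV); H,S,V=[hsv[...,i].astype(int) for i in range(3)]
    roi=np.zeros(H.shape,bool)
    if n=="top": roi[170:270,195:355]=1
    else: roi[150:300,180:340]=1
    return roi&(S<60)&(V>40)&(V<150), roi&(H>125)&(H<178)&(S>50)
def block(n,im,z=.06):
    m=cv2.morphologyEx(masks(n,im)[1].astype(np.uint8),cv2.MORPH_CLOSE,np.ones((5,5)))
    c=max(blobs(m,50,3000),key=cv2.contourArea)
    w=cast(n,c[:,0],z)[:,:2]; rc=cv2.minAreaRect((w*1000).astype(np.float32)); 
    return rc
E
python3 - <<'E'
from h import *
for n in("top","side"):
    im=cv2.imread(f"pics/{n}0.png")[:,:,::-1].copy()
    g,_=masks(n,im); P=[]
    for c in blobs(g,150,1500):
        w=(cast(n,c[:,0],.045)[:,:2]*1000).astype(np.float32); rc=cv2.minAreaRect(w); P.append(rc[0])
        print(n,cv2.contourArea(c),np.round(rc[0],1),np.round(rc[1],1),round(rc[2],1))
    P=np.array(sorted(P,key=lambda p:p[1])); 
    if len(P)==5:
        d=P[4]-P[0]; print("pitch",np.linalg.norm(d)/4,"yaw",np.degrees(np.arctan2(-d[0],d[1])),"c3",P.mean(0))
    print("block",block(n,im))
    hsv=cv2.cvtColor(im,cv2.COLOR_RGB2HSV)
    for c in [(199,300)] if n=="top" else [(0,0)]: print(hsv[c])
E
```

```text
top 744.0 [559.3 122.4] [61.8 99.2] 90.0
top 752.0 [560.5  48.6] [64.3 99.4] 89.4
top 747.5 [561.6 -25.1] [98.9 64.7] 1.3
top 745.0 [562.7 -98.8] [99.  64.9] 1.1
top 747.5 [ 567.8 -175.9] [106.6  72.1] 1.2
pitch 74.58721124409801 yaw 1.6336644234890663 c3 [562.38410645 -25.76247177]
block ((458.4330749511719, -134.16107177734375), (80.1433334350586, 52.53980255126953), 11.918126106262207)
[108  11 114]
side 899.0 [559.6 124.2] [99.3 65.4] 1.2
side 754.0 [560.9  50.8] [98.8 65.2] 1.1
side 647.5 [562.1 -23.1] [99.4 65.3] 1.1
side 534.5 [689.9  27.8] [ 65.1 171.7] 35.2
side 559.5 [563.2 -96.8] [99.2 66. ] 1.3
side 550.0 [ 517.2 -154.6] [ 93.8 212.3] 78.7
side 743.5 [ 715.8 -151.3] [242.7 143. ] 43.0
block ((458.80035400390625, -131.2158660888672), (78.84346008300781, 53.60357666015625), 13.267301559448242)
[ 18  26 126]
```

```bash
cat >> h.py <<'E'
YAW=np.radians(1.05); O=np.array([.5118,-.0245])   # crate origin
ux=np.array([np.cos(YAW),np.sin(YAW)]); uy=np.array([-ux[1],ux[0]])
def w(x,y): return O+x*ux+y*uy
def go(x,y,z,yaw=0):
    """print tool-axes shift to crate point x,y (mm), world z (mm), crate yaw deg"""
    s=telemetry.get_state(); A=R.from_quat(s["eef_rot"])
    t=np.r_[w(x/1e3,y/1e3),z/1e3]; a=YAW+np.radians(yaw)
    B=R.from_matrix(np.array([[np.cos(a),np.sin(a),0],[np.sin(a),-np.cos(a),0],[0,0,-1]]))
    print((x,y,z),"shift",np.round(A.inv().apply(t-s["tool_pos"]),4),"rot",np.round((A.inv()*B).as_rotvec(),3))
def crate(p): d=np.asarray(p)[:2]-O; return np.round(1e3*np.array([d@ux,d@uy]),1)
E
python3 - <<'E'
from h import *
go(50,-148,110); go(50,-148,50)
E
```

```text
(50, -148, 110) shift [ 0.4894 -0.2946  0.1284] rot [-0.002  0.     0.28 ]
(50, -148, 50) shift [ 0.4894 -0.2945  0.1884] rot [-0.002  0.     0.28 ]
```

>>> steer_hand --motion '[{"jaw":0,"tx":0.489,"ty":-0.295,"tz":0.03,"wz":0.28},{"jaw":0,"tx":0.489,"ty":-0.295,"tz":0.03,"wz":0.28},{"jaw":0,"tx":0.489,"ty":-0.295,"tz":0.03,"wz":0.28},{"jaw":0,"tx":0.489,"ty":-0.295,"tz":0.03,"wz":0.28},{"jaw":0,"tx":0.489,"ty":-0.295,"tz":0.03,"wz":0.28},{"jaw":0,"tx":0.489,"ty":-0.295,"tz":0.03,"wz":0.28},{"jaw":0,"tx":0.489,"ty":-0.295,"tz":0.03,"wz":0.28},{"jaw":0,"tx":0.489,"ty":-0.295,"tz":0.03,"wz":0.28},{"jaw":0,"tx":0.489,"ty":-0.295,"tz":0.03,"wz":0.28},{"jaw":0,"tx":0.489,"ty":-0.295,"tz":0.03,"wz":0.28}]' --clamp_n 10

```text
clock: 1.1
tool_pos: [0.5173, -0.2237, 0.2121]
eef_rot: [1.0, 0.009, -0.0, -0.0]
contact_force: [1.3, -0.3, -0.3]
opening: 0.116
finger_force: 0.0
```

```bash
python3 -c "
from h import *
go(50,-148,110); go(50,-148,50)"
```

```text
(50, -148, 110) shift [ 0.0482 -0.0513  0.1021] rot [-0.     0.001 -0.   ]
(50, -148, 50) shift [ 0.0482 -0.0513  0.1621] rot [-0.     0.001 -0.   ]
```

>>> steer_hand --motion '[{"jaw":0,"tx":0.048,"ty":-0.051,"tz":0.03},{"jaw":0,"tx":0.048,"ty":-0.051,"tz":0.07},{"jaw":0,"tx":0.048,"ty":-0.051,"tz":0.12},{"jaw":0,"tx":0.048,"ty":-0.051,"tz":0.15},{"jaw":0,"tx":0.048,"ty":-0.051,"tz":0.15},{"jaw":0,"tx":0.048,"ty":-0.051,"tz":0.15}]'

```text
clock: 1.7
tool_pos: [0.5634, -0.1739, 0.0626]
eef_rot: [1.0, 0.009, -0.0, 0.0]
contact_force: [0.7, -0.2, 0.4]
opening: 0.006
finger_force: 0.0
```

```bash
python3 -c "
from h import *
go(50,-148,50)"
```

```text
(50, -148, 50) shift [ 0.0012 -0.0023  0.0126] rot [ 0.     0.001 -0.001]
```

>>> steer_hand --motion '[{"jaw":0,"tx":0.001,"ty":-0.002,"tz":0.01},{"jaw":0,"tx":0.001,"ty":-0.002,"tz":0.016},{"jaw":0,"tx":0.001,"ty":-0.002,"tz":0.019},{"jaw":0,"tx":0.001,"ty":-0.002,"tz":0.021},{"jaw":0,"tx":0.001,"ty":-0.002,"tz":0.023},{"jaw":0,"tx":0.001,"ty":-0.002,"tz":0.025},{"jaw":0,"tx":0.001,"ty":-0.002,"tz":0.025},{"jaw":0,"tx":0.001,"ty":-0.002,"tz":0.025}]'

```text
clock: 2.5
tool_pos: [0.565, -0.1717, 0.0376]
eef_rot: [1.0, 0.009, 0.001, 0.0]
contact_force: [1.7, 0.6, 1.9]
opening: 0.004
finger_force: 1.0
```

>>> steer_hand --motion '[{"jaw":0,"tz":0.002},{"jaw":0,"tz":0.004},{"jaw":0,"tz":0.005}]'

```text
clock: 2.8
tool_pos: [0.565, -0.1717, 0.0324]
eef_rot: [1.0, 0.009, 0.0, 0.0]
contact_force: [1.5, -0.0, 2.7]
opening: 0.006
finger_force: 1.6
```

>>> steer_hand --motion '[{"jaw":0},{"jaw":0}]'

```text
clock: 3.0
tool_pos: [0.5642, -0.1717, 0.0323]
eef_rot: [1.0, 0.009, -0.0, 0.0]
contact_force: [0.5, 0.7, 1.3]
opening: 0.002
finger_force: 0.9
```

>>> steer_hand --motion '[{"jaw":0,"tz":0.002},{"jaw":0,"tz":0.003},{"jaw":0,"tz":0.004}]'

```text
clock: 3.3
tool_pos: [0.5642, -0.1717, 0.0284]
eef_rot: [1.0, 0.009, -0.0, 0.0]
contact_force: [1.0, 0.3, 2.8]
opening: 0.005
finger_force: 1.6
```

>>> steer_hand --motion '[{"jaw":0,"tz":0.001},{"jaw":0,"tz":0.002},{"jaw":0,"tz":0.003}]'

```text
clock: 3.6
tool_pos: [0.5642, -0.1717, 0.0255]
eef_rot: [1.0, 0.009, -0.0, 0.0]
contact_force: [-0.0, 0.2, 4.8]
opening: 0.006
finger_force: 2.5
```

```bash
python3 - <<'E'
from h import *
im=cam.snapshot("side")[:,:,::-1]; cv2.imwrite("pics/side1.png",cv2.resize(im[100:300,180:400],None,fx=3,fy=3))
E
```

```text
(no output)
```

View pics/side1.png

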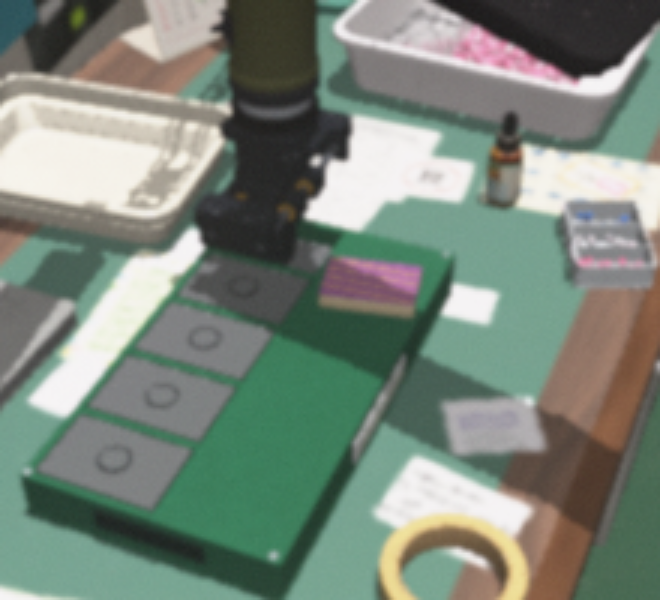

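The gripper is inside cell 1. The cover went down 19.5 mm and the force only rose at the liner, so cell 1 is the empty one. The block is undisturbed at crop (370,285).

```bash
python3 -c "
from h import *
print(crate([.4586,-.1327])); c=crate([.4586,-.1327])
go(c[0],c[1],100,11.5); go(c[0],c[1],48.5,11.5)"
```

```text
[ -55.2 -107.2]
(np.float64(-55.2), np.float64(-107.2), 100) shift [-0.105  -0.0409 -0.0746] rot [ 0.     0.    -0.201]
(np.float64(-55.2), np.float64(-107.2), 48.5) shift [-0.105  -0.0409 -0.0231] rot [ 0.     0.    -0.201]
```

>>> steer_hand --motion '[{"jaw":0,"tz":-0.03},{"jaw":0,"tz":-0.075},{"jaw":0.9,"tx":-0.05,"ty":-0.02,"tz":-0.075,"wz":-0.1},{"jaw":0.9,"tx":-0.09,"ty":-0.035,"tz":-0.075,"wz":-0.2},{"jaw":0.9,"tx":-0.105,"ty":-0.041,"tz":-0.075,"wz":-0.2},{"jaw":0.9,"tx":-0.105,"ty":-0.041,"tz":-0.075,"wz":-0.2},{"jaw":0.9,"tx":-0.105,"ty":-0.041,"tz":-0.075,"wz":-0.2},{"jaw":0.9,"tx":-0.105,"ty":-0.041,"tz":-0.075,"wz":-0.2}]' --clamp_n 3

```text
clock: 4.45
tool_pos: [0.4606, -0.133, 0.1003]
eef_rot: [0.994, 0.108, 0.001, 0.0]
contact_force: [0.8, 0.0, -0.4]
opening: 0.523
finger_force: 0.0
```

```bash
python3 -c "
from h import *
go(-55.2,-107.2,49,11.5)
im=cam.snapshot('top')[:,:,::-1]; cv2.imwrite('pics/top1.png',cv2.resize(im[160:280,190:370],None,fx=4,fy=4))"
```

```text
(-55.2, -107.2, 49) shift [-0.002  -0.0008  0.0513] rot [ 0.001 -0.002 -0.002]
```

View pics/top1.png

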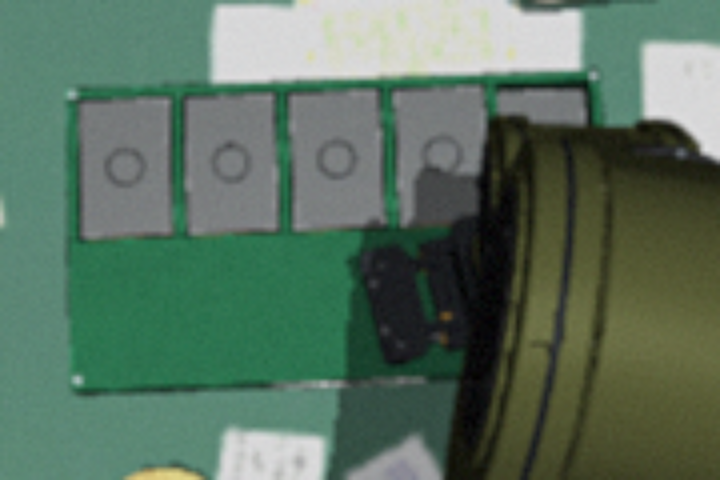

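The top crop shows the arm covering the block and the gripper over it at crop (430,290). Cell 1's cover at (540,105) is visibly sunk, and the other covers are flush. I'll let the fingers open before descending.

>>> steer_hand --motion '[{"jaw":0.9,"tx":-0.002,"ty":-0.001},{"jaw":0.9,"tx":-0.002,"ty":-0.001},{"jaw":0.9,"tx":-0.002,"ty":-0.001,"tz":0.01},{"jaw":0.9,"tx":-0.002,"ty":-0.001,"tz":0.02},{"jaw":0.9,"tx":-0.002,"ty":-0.001,"tz":0.03}]'

```text
clock: 5.0
tool_pos: [0.4565, -0.1319, 0.0694]
eef_rot: [0.994, 0.109, -0.0, -0.0]
contact_force: [-0.6, -1.1, 0.1]
opening: 0.903
finger_force: 0.0
```

>>> steer_hand --motion '[{"jaw":0.9,"tz":0.01},{"jaw":0.9,"tz":0.018},{"jaw":0.9,"tz":0.02},{"jaw":0.9,"tz":0.02}]'

```text
clock: 5.4
tool_pos: [0.4563, -0.1319, 0.05]
eef_rot: [0.994, 0.109, -0.0, -0.0]
contact_force: [-0.1, 0.4, 0.4]
opening: 0.901
finger_force: 0.0
```

```bash
python3 -c "
from h import *
go(-55.2,-107.2,49,11.5)
im=cam.snapshot('side')[:,:,::-1]; cv2.imwrite('pics/side2.png',cv2.resize(im[140:260,230:380],None,fx=4,fy=4))"
```

```text
(-55.2, -107.2, 49) shift [0.002  0.0013 0.001 ] rot [-0.     0.001 -0.001]
```

View pics/side2.png

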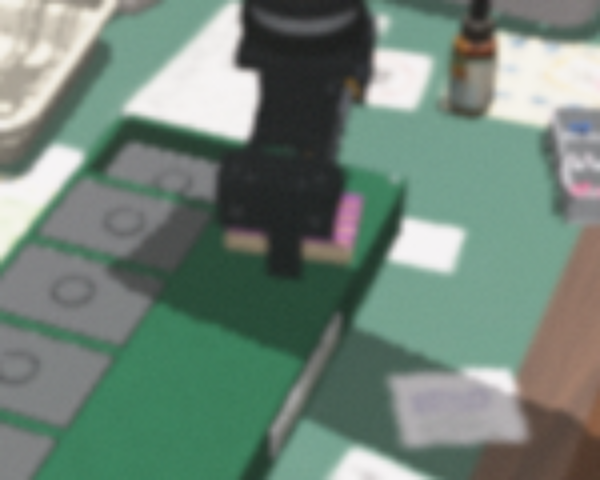

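The side crop shows the fingers straddling the block: near finger at (285,255), block face behind it, nothing touching. I'll narrow the cage and slide the block sideways.

>>> steer_hand --motion '[{"jaw":0.64,"tx":0.002,"ty":0.001,"tz":0.001},{"jaw":0.64,"tx":0.002,"ty":0.001,"tz":0.001},{"jaw":0.64,"tx":0.002,"ty":0.001,"tz":0.001},{"jaw":0.64,"tx":0.002,"ty":0.001,"tz":0.001}]'

```text
clock: 5.85
tool_pos: [0.459, -0.1327, 0.0497]
eef_rot: [0.994, 0.109, 0.0, 0.0]
contact_force: [-0.7, -1.3, 0.3]
opening: 0.642
finger_force: 0.3
```

```bash
python3 -c "
from h import *
go(-55,-150,49,0)"
```

```text
(-55, -150, 49) shift [-0.0087  0.0419  0.0007] rot [ 0.    -0.001  0.199]
```

>>> steer_hand --motion '[{"jaw":0.64,"tx":-0.001,"ty":0.003,"wz":0.01},{"jaw":0.64,"tx":-0.001,"ty":0.006,"wz":0.03},{"jaw":0.64,"tx":-0.002,"ty":0.009,"wz":0.04},{"jaw":0.64,"tx":-0.002,"ty":0.012,"wz":0.06},{"jaw":0.64,"tx":-0.003,"ty":0.015,"wz":0.07},{"jaw":0.64,"tx":-0.004,"ty":0.018,"wz":0.09},{"jaw":0.64,"tx":-0.004,"ty":0.021,"wz":0.1},{"jaw":0.64,"tx":-0.005,"ty":0.024,"wz":0.12},{"jaw":0.64,"tx":-0.005,"ty":0.027,"wz":0.13},{"jaw":0.64,"tx":-0.006,"ty":0.03,"wz":0.15}]'

```text
clock: 6.85
tool_pos: [0.4595, -0.1633, 0.0495]
eef_rot: [0.999, 0.033, 0.0, 0.0]
contact_force: [0.6, 1.3, -0.3]
opening: 0.64
finger_force: 0.2
```

```bash
python3 -c "
from h import *
go(-55,-150,49,0)"
```

```text
(-55, -150, 49) shift [-0.0008  0.0121  0.0005] rot [ 0.    -0.     0.048]
```

>>> steer_hand --motion '[{"jaw":0.64,"ty":0.003,"wz":0.02},{"jaw":0.64,"ty":0.006,"wz":0.03},{"jaw":0.64,"tx":-0.001,"ty":0.009,"wz":0.048},{"jaw":0.64,"tx":-0.001,"ty":0.011,"wz":0.048},{"jaw":0.6,"tx":-0.001,"ty":0.011,"wz":0.048},{"jaw":0.58,"tx":-0.001,"ty":0.011,"wz":0.048},{"jaw":0.57,"tx":-0.001,"ty":0.011,"wz":0.048},{"jaw":0.57,"tx":-0.001,"ty":0.011,"wz":0.048}]' --clamp_n 3

```text
clock: 7.65
tool_pos: [0.4591, -0.1742, 0.0495]
eef_rot: [1.0, 0.01, -0.0, 0.0]
contact_force: [-0.8, -0.9, 0.1]
opening: 0.593
finger_force: 3.0
```

```bash
python3 -c "
from h import *
go(-55,-148.5,49,0)"
```

```text
(-55, -148.5, 49) shift [ 0.0004 -0.0002  0.0005] rot [0.    0.    0.002]
```

>>> steer_hand --motion '[{"jaw":0.85},{"jaw":0.85},{"jaw":0.85},{"jaw":0.85},{"jaw":0.85,"tz":-0.02},{"jaw":0.85,"tz":-0.05},{"jaw":0.3,"tx":-0.04,"tz":-0.05},{"jaw":0,"tx":-0.08,"tz":-0.05},{"jaw":0,"tx":-0.08,"tz":-0.05},{"jaw":0,"tx":-0.08,"tz":-0.05}]' --clamp_n 10

```text
clock: 8.65
tool_pos: [0.3788, -0.1759, 0.0997]
eef_rot: [1.0, 0.01, -0.0, 0.0]
contact_force: [0.8, -0.5, 0.4]
opening: 0.51
finger_force: 0.0
```

```bash
python3 - <<'E'
from h import *
go(-114,-148,53)
im=cam.snapshot('side'); cv2.imwrite('pics/side3.png',cv2.resize(im[130:270,220:390,::-1],None,fx=4,fy=4))
b=block("side",im); print(b,crate(np.array(b[0])/1e3))
E
```

```text
(-114, -148, 53) shift [ 0.0217 -0.0009  0.0467] rot [0.    0.    0.001]
((458.9252014160156, -170.4398193359375), (79.58930969238281, 51.97953796386719), 2.6289026737213135) [ -55.5 -144.9]
```

View pics/side3.png

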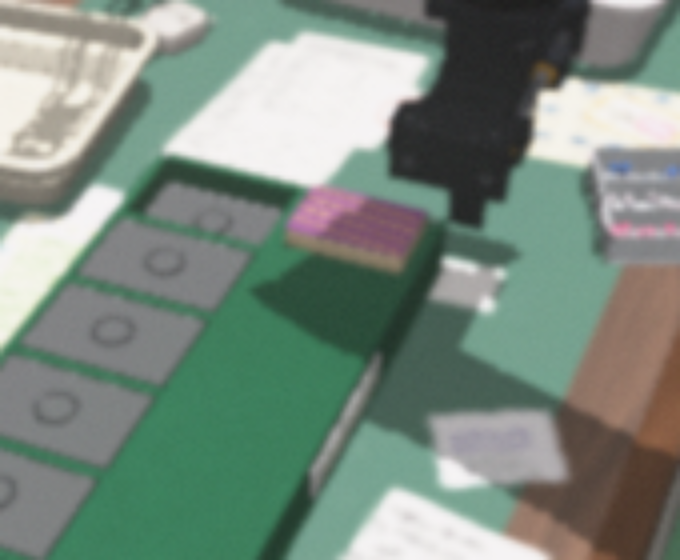

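Side crop: the block lies square at (360,230), in line with the sunken cell 1 at (210,215), at crate (-55.5, about -146) with yaw ≈1.6°. Now I'll push it in from behind.

>>> steer_hand --motion '[{"jaw":0,"tx":0.021,"ty":-0.001},{"jaw":0,"tx":0.021,"ty":-0.001},{"jaw":0,"tx":0.021,"ty":-0.001},{"jaw":0,"tx":0.021,"ty":-0.001},{"jaw":0,"tx":0.021,"ty":-0.001,"tz":0.01},{"jaw":0,"tx":0.021,"ty":-0.001,"tz":0.025},{"jaw":0,"tx":0.021,"ty":-0.001,"tz":0.04},{"jaw":0,"tx":0.021,"ty":-0.001,"tz":0.05},{"jaw":0,"tx":0.021,"ty":-0.001,"tz":0.05}]' --clamp_n 10

```text
clock: 9.6
tool_pos: [0.3989, -0.1742, 0.0482]
eef_rot: [1.0, 0.009, -0.003, -0.001]
contact_force: [0.3, -0.2, -0.3]
opening: 0.006
finger_force: 0.0
```

```bash
python3 -c "
from h import *
go(-60,-147.5,49.5)"
```

```text
(-60, -147.5, 49.5) shift [ 0.0556 -0.     -0.0016] rot [-0.001  0.005  0.   ]
```

>>> steer_hand --motion '[{"jaw":0,"tx":0.004,"tz":-0.001},{"jaw":0,"tx":0.008,"tz":-0.001},{"jaw":0,"tx":0.012,"tz":-0.001},{"jaw":0,"tx":0.016,"tz":-0.001},{"jaw":0,"tx":0.02,"tz":-0.001},{"jaw":0,"tx":0.024,"tz":-0.001},{"jaw":0,"tx":0.028,"tz":-0.001},{"jaw":0,"tx":0.032,"tz":-0.001},{"jaw":0,"tx":0.036,"tz":-0.001},{"jaw":0,"tx":0.04,"tz":-0.001}]'

```text
clock: 10.6
tool_pos: [0.4405, -0.1737, 0.0508]
eef_rot: [1.0, 0.01, -0.001, -0.0]
contact_force: [-1.0, -0.5, -0.2]
opening: 0.006
finger_force: 0.3
```

```bash
python3 -c "
from h import *
go(-6,-147.5,49.5)
im=cam.snapshot('side'); b=block('side',im); print(b,crate(np.array(b[0])/1e3))"
```

```text
(-6, -147.5, 49.5) shift [ 0.068  -0.0003  0.0012] rot [-0.     0.002  0.001]
((493.07781982421875, -167.84523010253906), (76.87028503417969, 45.781471252441406), 1.4057797193527222) [ -21.3 -143. ]
```

>>> steer_hand --motion '[{"jaw":0,"tx":0.004,"tz":0.001},{"jaw":0,"tx":0.008,"tz":0.001},{"jaw":0,"tx":0.012,"tz":0.001},{"jaw":0,"tx":0.016,"tz":0.001},{"jaw":0,"tx":0.02,"tz":0.001},{"jaw":0,"tx":0.024,"tz":0.001},{"jaw":0,"tx":0.028,"tz":0.001},{"jaw":0,"tx":0.032,"tz":0.001},{"jaw":0,"tx":0.036,"tz":0.001},{"jaw":0,"tx":0.04,"tz":0.001}]'

```text
clock: 11.65
tool_pos: [0.4805, -0.1729, 0.0498]
eef_rot: [1.0, 0.01, -0.001, -0.0]
contact_force: [-0.8, -0.1, 0.9]
opening: 0.006
finger_force: 0.0
```

```bash
python3 -c "
from h import *
go(-6,-147.5,49.5)
im=cam.snapshot('side'); cv2.imwrite('pics/side4.png',cv2.resize(im[130:270,220:390,::-1],None,fx=4,fy=4))"
```

```text
(-6, -147.5, 49.5) shift [ 0.028  -0.0003  0.0002] rot [-0.     0.002  0.001]
```

View pics/side4.png

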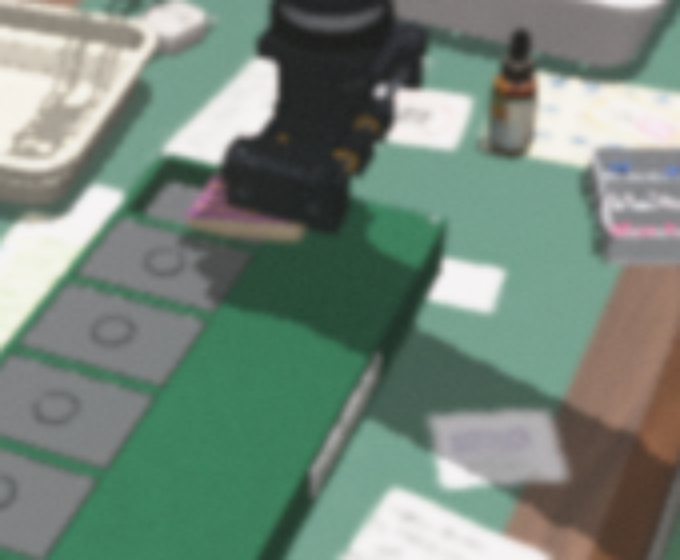

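The block is tipping into cell 1, with its front corner at (190,215) inside the opening. I'll keep pushing gently.

>>> steer_hand --motion '[{"jaw":0,"tx":0.003},{"jaw":0,"tx":0.006},{"jaw":0,"tx":0.009},{"jaw":0,"tx":0.012},{"jaw":0,"tx":0.015}]'

```text
clock: 12.2
tool_pos: [0.4954, -0.1726, 0.0497]
eef_rot: [1.0, 0.01, -0.001, -0.0]
contact_force: [0.3, 0.4, -0.6]
opening: 0.004
finger_force: 0.1
```

>>> steer_hand --motion '[{"jaw":0,"tx":0.003},{"jaw":0,"tx":0.006},{"jaw":0,"tx":0.009},{"jaw":0,"tx":0.012},{"jaw":0,"tx":0.012}]'

```text
clock: 12.7
tool_pos: [0.508, -0.1723, 0.0497]
eef_rot: [1.0, 0.01, -0.0, -0.0]
contact_force: [-0.7, -0.0, -0.2]
opening: 0.008
finger_force: 0.0
```

```bash
python3 -c "
from h import *
go(-6,-147.5,49.5)
im=cam.snapshot('side'); cv2.imwrite('pics/side5.png',cv2.resize(im[130:270,220:390,::-1],None,fx=4,fy=4))"
```

```text
(-6, -147.5, 49.5) shift [ 0.0005 -0.0002  0.0002] rot [-0.     0.001  0.002]
```

View pics/side5.png

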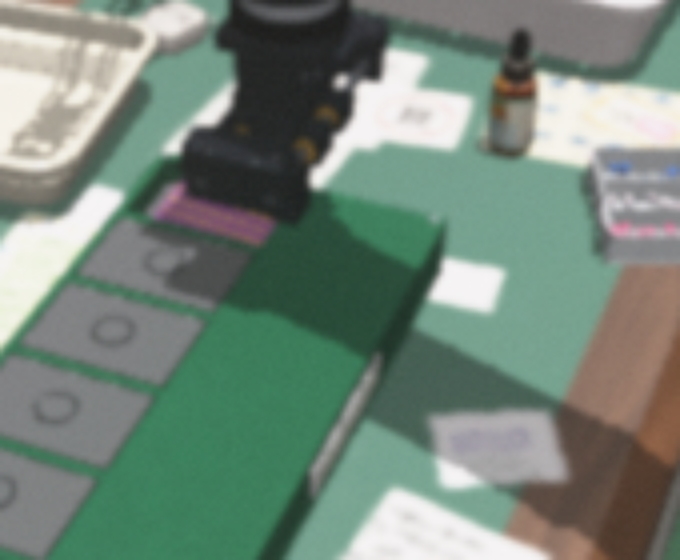

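The block is in cell 1, with its purple top at (215,215) and no cream side visible. I'll back off and check that it lies flat.

>>> steer_hand --motion '[{"jaw":0,"tx":-0.005},{"jaw":0,"tx":-0.01,"tz":-0.02},{"jaw":0,"tx":-0.05,"tz":-0.06},{"jaw":0,"tx":-0.09,"tz":-0.09},{"jaw":0,"tx":-0.12,"tz":-0.12},{"jaw":0,"tx":-0.12,"ty":0.04,"tz":-0.12},{"jaw":0,"tx":-0.12,"ty":0.08,"tz":-0.12},{"jaw":0,"tx":-0.12,"ty":0.1,"tz":-0.12},{"jaw":0,"tx":-0.12,"ty":0.1,"tz":-0.12}]'

```text
clock: 13.65
tool_pos: [0.3883, -0.2783, 0.1699]
eef_rot: [1.0, 0.007, -0.001, 0.001]
contact_force: [-0.1, 0.9, 0.3]
opening: 0.002
finger_force: 0.0
```

```bash
python3 - <<'E'
from h import *
T=cam.snapshot('top'); S=cam.snapshot('side')
for n,im in(("top",T),("side",S)):
    for z in(.0405,.045): b=block(n,im,z); print(n,z,b,crate(np.array(b[0])/1e3))
a=cv2.resize(S[150:240,235:335],(600,540),interpolation=cv2.INTER_CUBIC)
cv2.imwrite("pics/side6.png",a[:,:,::-1]); cv2.imwrite("pics/top6.png",cv2.resize(T[170:270,260:380],None,fx=5,fy=5)[:,:,::-1])
E
```

```text
top 0.0405 ((555.4920043945312, -171.4827423095703), (80.58892059326172, 53.791412353515625), 0.9628028273582458) [  41.  -147.8]
top 0.045 ((554.6314697265625, -170.85147094726562), (80.27149200439453, 53.57954025268555), 0.9627992510795593) [  40.1 -147.1]
side 0.0405 ((557.1715087890625, -170.43028259277344), (78.7353515625, 52.04655075073242), 1.7665315866470337) [  42.7 -146.7]
side 0.045 ((554.5478515625, -165.09701538085938), (78.21157836914062, 51.700279235839844), 1.7665237188339233) [  40.2 -141.4]
```

View pics/side6.png

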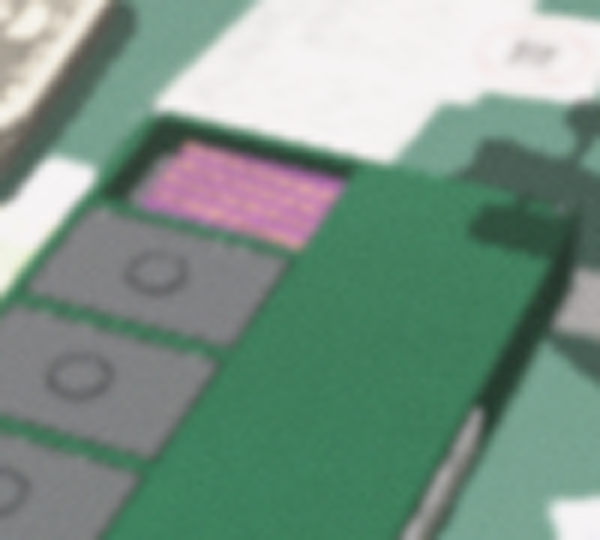

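View pics/top6.png

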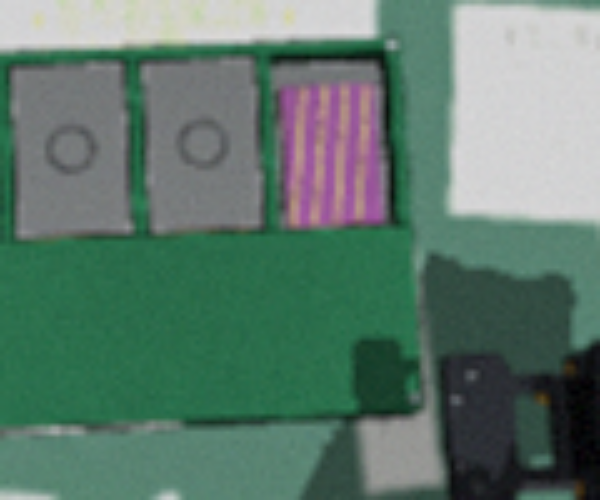

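Both views show the block flat in cell 1, purple side up. It sits inside the opening on all sides, spanning crate x ≈1–81 mm, with its top about 3–4 mm below the rim. The arm is clear.

```bash
python3 -c "
from plant import r, cam, telemetry
print(r.finish_job())"
```

```text
the job is handed in; nothing more can be done
None
```

The block of slips lies flat and purple side up in cell 1, the empty one, with its top about 3–4 mm below the rim; it was pushed in after one light 3 N finger squeeze to square it, never lifted, and the job was handed in at about 14 s.

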